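# Pour the gold beads into the sorting tray

## Robot

A 6-joint arm with a two-finger parallel gripper is mounted at the origin on the work surface. World frame = base frame: x ahead of the robot, y to its left, z up, the work surface at z = 0. Lengths are in mm, angles in rad, forces in N, time in s.
With the tool pointing down it reaches from about 300 to 875 mm from the base axis. Payload 6.4 kg.
Tool frame: the origin (TCP) lies at the very end of the fingers, on their centre line; the grasp point (between the pads) lies 19 mm behind it; z points along the fingers, y is the direction in which the jaws open and shut (so a half turn about z gives the same grasp; the last joint's range is limited). The gripper opens to 88 mm and grips with 3 to 60 N. Pads are 18 mm wide; open, the fingers measure 123 mm over their backs; the gripper's body (75 mm by 187 mm) begins 45 mm behind the grasp point.
Start: joints at [1.056, 0.181, 1.607, -0, 1.354, -0.206], TCP at [174.74, 547.82, 238.714] pointing down, gripper open.
Joint ranges: [-2.99, 2.99], [-0.89, 2.07], [0.3, 2.58], [-1.14, 4.28], [0, 2.63], [-3.12, 3.12]. Speed limits (rad/s): [2.57, 2.57, 3.01, 3.14, 3.14, 3.14].

## Interface

Orientations are given as [roll, pitch, yaw] about the fixed x, y, z axes, in that order (R = Rz(yaw) Ry(pitch) Rx(roll)).
In Python, from plant import robot, vision, workorder gives the robot as it stands. The module is installed in compiled form; this text tells all that it offers.
- The arm moves only by the tool carry_out, never from a script. Its argument "rows" is a list of rows, each an object with "grip": the closure, from 0 (fully open) to 1 (shut); "delta_pos": the shift along the world's x, y, z in m, a list of three; "angular": the turn, a rotation vector about the world's x, y, z in degrees, a list of three. A call has 1 to 8 rows; each row shifts and turns the pose as measured when the row begins; what a row does not reach is not made up. A row lasts 1/10 s, in which the tool goes at most 50 mm and 8.59 degrees, less where a joint would pass 70% of its speed; a pose out of reach is approached as far as the arm can. A call with a gripper value outside its range is refused whole. The fingers move at their own pace and stop on an object; the grip force is fixed at half the most. Time passes only in rows, so rows that do not move let the fingers close. It gives the time, the measured TCP pose, the force and the opening at its end, in the units of the state.
- robot.observe(): the state, without advancing time (a new reading comes with each control period).
- vision.read_camera(name): name is "scene" or "top" or "wrist"; returns the picture (400x640x3 uint8, red, green, blue); there is no depth.
- vision.camera_info(name): a dict with "camera_matrix" (3x3 intrinsics, pixels), "k1" (the pictures are not rectified: a ray, as slopes to the right and down, at radius r is drawn at 1 + k1 r^2 times it, then the intrinsics apply), "pose" (4x4, takes a point from camera to world coordinates). Camera axes: x right, y down, z forward; pixel columns grow to the right and rows downward; lengths in mm; the calibration is good to about 2 mm. A picture is of the moment at which its call begins: read the wrist's pose just before it. camera_info takes no time and is no camera call; for the wrist camera it gives the pose at the moment of the call.
- workorder.sign_off(): hands the job in, once; it reports no verdict.
The state is a dict: "time": time; "qpos": joint angles; "joint_velocities": joint speeds; "effort": joint torques, N m; "tool_pos": TCP position; "tool_rot": TCP orientation; "wrist_force": force on the tool from outside, world axes, zero at the start; "wrist_torque": the same for the moment, N m; "grip_width": opening from 0.0 (shut) to 1.0 (fully open).
Only numpy, scipy, OpenCV 4.12 (cv2) and the standard library are available. Lean on these libraries where they do the work, as an engineer would, in place of code of your own. Each camera call takes 0.05 s, during which the arm holds its last target.

## Task

Draw the violet tube out of its pocket in the stand without spilling, then tip it mouth-down over the white sorting tray so that all six gold beads end up in the tray. Finish still holding the tube in the gripper, raised clear of the tray with its mouth pointing well downwards over it. Leave the turquoise tube, the jar and the lilac crystal where they are.

Things in the scene. Friction and masses are not known exactly. Their poses are not given: they have to be found in the camera images.
- tube_mid (a point): centre of the violet open square bead tube (40 x 40 x 120 mm, 3 mm walls, about 60 g plus six 17 g beads at its closed end). z: along the tube to the open mouth, 60 mm from here; x, y: square to its sides. Starts in one of the stand's two pockets, z rising 30 deg above level to the mouth, y level, x steeply down. Grip it across y, 85 to 95 mm from the closed end
- tube_mouth (a point): centre of the violet tube's open mouth; same axes as tube_mid
- holder: fixed stand: wooden base 150 x 180 x 12 mm, origin under its centre, with two black square pockets at y = +50 and -50 mm that rise 30 deg towards its +x. Each hides a tube's lowest 45 mm (60 mm underneath), 3 mm play at the sides, 6 mm above: draw a tube out along its length. Centre of a tube's closed end: x = -60, z = 50 mm
- spare_mid (a point): centre (60 mm from the closed end) of the turquoise capped square tube, 40 x 40 x 120 mm plus white cap 16 mm, in the other pocket, same axes as the violet one; to be left alone
- tray_in (a point): centre of the inner floor of the white fixed sorting tray, 4 mm above the work surface. Outside 200 mm (its x) by 190 mm (its y), walls 4 mm thick and 34 mm high, open on top; it does not move
- jar_mid (a point): centre of the amber bead jar, 52 mm wide, 70 mm high; to be left alone
- crystal_mid (a point): centre of a loose lilac crystal bead, 26 mm wide, 22 mm high, standing on the table; to be left alone
- bead0: centre of one of the six gold round beads, 16 mm wide, that start inside the violet tube; they roll freely and take a second or two to come to rest in the tray
- bead1: centre of one of the six gold round beads, 16 mm wide, that start inside the violet tube; they roll freely and take a second or two to come to rest in the tray
- bead2: centre of one of the six gold round beads, 16 mm wide, that start inside the violet tube; they roll freely and take a second or two to come to rest in the tray
- bead3: centre of one of the six gold round beads, 16 mm wide, that start inside the violet tube; they roll freely and take a second or two to come to rest in the tray
- bead4: centre of one of the six gold round beads, 16 mm wide, that start inside the violet tube; they roll freely and take a second or two to come to rest in the tray
- bead5: centre of one of the six gold round beads, 16 mm wide, that start inside the violet tube; they roll freely and take a second or two to come to rest in the tray
There are look-alikes about, which are no part of the job. What is shaped like the part that bears tube_mid but black or green is not meant.

How it is judged:
By the outcome, as a careful person would: the job done as asked, in the order asked, and still so for the second after the job is handed in, while the arm keeps its last pose, push and grip.
It also fails if it takes over 45 s, if anything falls off the work surface, if the arm or the gripper's body presses on something with over 40 N, if the wrist force passes 120 N, or if a joint passes its speed limit or range.

## Working session

There is one attempt and no reset: what is moved stays moved. The work goes in short steps, Python scripts to look and compute and a tool call to move; the robot and the scene stay as the last step left them, time stands still between calls to the robot, and variables do not carry over. Pictures are saved under pics/ and viewed, and the job is handed in when it is done.

Besides the shell and the picture viewer there is one more tool, called by a JSON object that holds its "method" and its "body", one argument or row to a line. carry_out: Moves the arm, as the interface text tells. Its arguments: {"type":"object","properties":{"rows":{"type":"array","items":{"type":"object","properties":{"grip":{"type":"number"},"delta_pos":{"type":"array","items":{"type":"number"}},"angular":{"type":"array","items":{"type":"number"}}}}}},"required":["rows"]}

```bash
mkdir -p pics
python3 - <<'E'
from plant import robot, vision, workorder
import cv2
for n in ["scene","top","wrist"]:
    i=vision.camera_info(n); print(n,i)
    cv2.imwrite(f"pics/{n}0.png",vision.read_camera(n)[:,:,::-1])
print(robot.observe())
E
```

```text
scene {'camera_matrix': array([[399.1346753 ,   0.        , 322.89734147],
       [  0.        , 399.1346753 , 197.70222378],
       [  0.        ,   0.        ,   1.        ]]), 'k1': -0.10066240677314763, 'pose': array([[-2.22981747e-02,  6.54391080e-01, -7.55827432e-01,
         1.16233706e+03],
       [ 9.99724986e-01,  9.10300735e-03, -2.16122290e-02,
         2.25319132e+01],
       [-7.26254722e-03, -7.56101481e-01, -6.54414093e-01,
         6.09132807e+02],
       [ 0.00000000e+00,  0.00000000e+00,  0.00000000e+00,
         1.00000000e+00]])}
top {'camera_matrix': array([[414.89895474,   0.        , 320.58899597],
       [  0.        , 414.89895474, 195.55776884],
       [  0.        ,   0.        ,   1.        ]]), 'k1': -0.07182863239083953, 'pose': array([[ 1.35788973e-02, -9.85677976e-01,  1.68090871e-01,
         4.40701044e+02],
       [-9.99782983e-01, -1.60401034e-02, -1.32929662e-02,
        -1.39593825e+00],
       [ 1.57987790e-02, -1.67873889e-01, -9.85681874e-01,
         9.05999620e+02],
       [ 0.00000000e+00,  0.00000000e+00,  0.00000000e+00,
         1.00000
[... 542 characters left out ...]
         1.00000000e+00]])}
{'time': 0.15, 'qpos': array([ 1.05567624e+00,  1.81355866e-01,  1.60774312e+00, -3.58622077e-07,
        1.35379433e+00, -2.06308931e-01]), 'joint_velocities': array([ 0.00059589, -0.00117156, -0.00264427,  0.00090815,  0.00139846,
        0.00464084]), 'effort': array([ 2.27857694e-03, -4.34228933e+01, -3.42176092e+01,  7.04776752e-02,
        3.55872384e-02, -6.39174414e-05]), 'tool_pos': array([174.54804782, 547.45414815, 238.04227804]), 'tool_rot': array([-3.14031950e+00, -2.66096407e-04,  2.83278140e+00]), 'wrist_force': array([0.54688269, 0.5343159 , 0.46580165]), 'wrist_torque': array([0.03866682, 0.00620848, 0.01653017]), 'grip_width': 0.9970532568613035}
```

View pics/scene0.png

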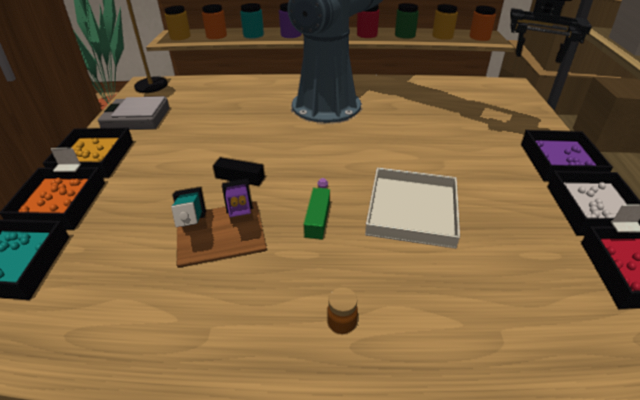

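View pics/top0.png

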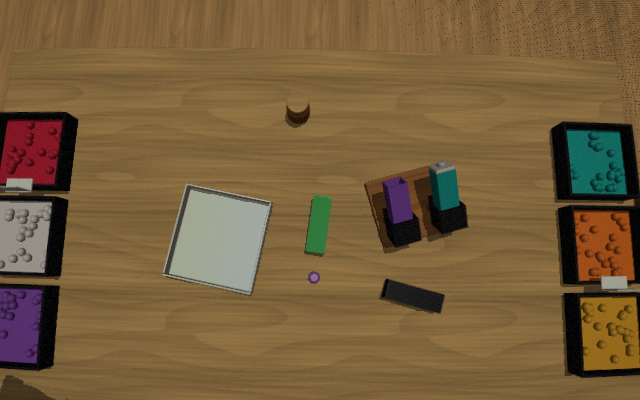

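View pics/wrist0.png

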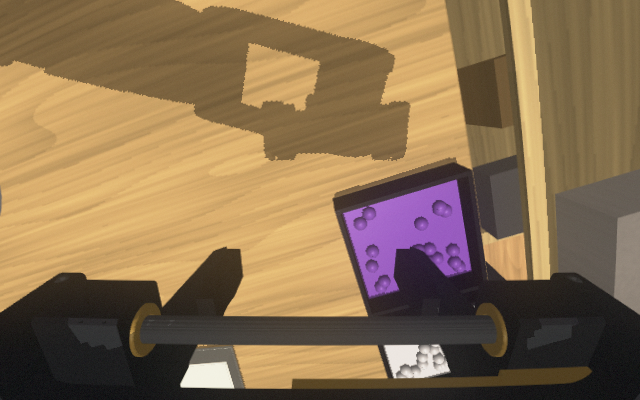

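The top view shows the violet open tube at (398,202) in the stand's pocket. The turquoise capped tube is at (444,187), the black look-alike at (412,295) and the green one at (318,225). The tray is at (218,238), the crystal at (314,278) and the jar at (298,110). The violet tube fits the description: it is open, and the gold beads in it show in the scene view at (237,200). I'll enlarge both views to confirm.

```bash
cat > h.py <<'E'
import numpy as np, cv2
from plant import robot, vision
def proj(n,P,info=None):
    i=info or vision.camera_info(n); T=i["pose"]; K=i["camera_matrix"]
    p=(np.atleast_2d(P)-T[:3,3])@T[:3,:3]
    return cv2.projectPoints(p.reshape(-1,1,3).astype(float),np.zeros(3),np.zeros(3),K,np.array([i["k1"],0,0,0]))[0].reshape(-1,2)
def onz(n,uv,z,info=None):
    i=info or vision.camera_info(n); T=i["pose"]; K=i["camera_matrix"]
    s=cv2.undistortPoints(np.array(uv,float).reshape(-1,1,2),K,np.array([i["k1"],0,0,0])).reshape(-1,2)
    d=np.c_[s,np.ones(len(s))]@T[:3,:3].T; o=T[:3,3]
    return o+d*((z-o[2])/d[:,2])[:,None]
E
python3 - <<'E'
import cv2
t=cv2.imread("pics/top0.png");s=cv2.imread("pics/scene0.png")
cv2.imwrite("pics/topA.png",cv2.resize(t[140:260,350:490],None,fx=5,fy=5,interpolation=2))
cv2.imwrite("pics/topB.png",cv2.resize(t[170:310,150:290],None,fx=4,fy=4,interpolation=2))
cv2.imwrite("pics/scA.png",cv2.resize(s[145:275,160:340],None,fx=4.4,fy=4.4,interpolation=2))
E
```

```text
(no output)
```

View pics/topA.png

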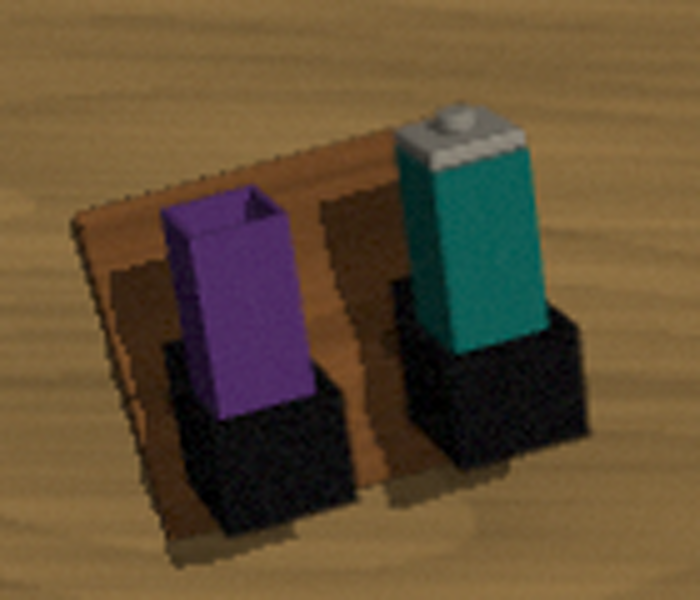

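View pics/topB.png

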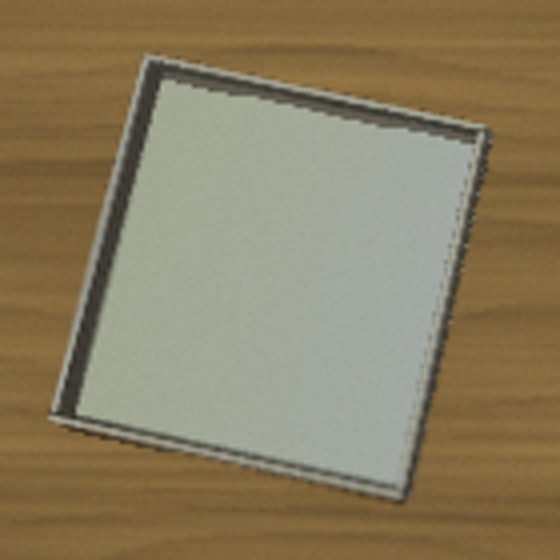

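View pics/scA.png

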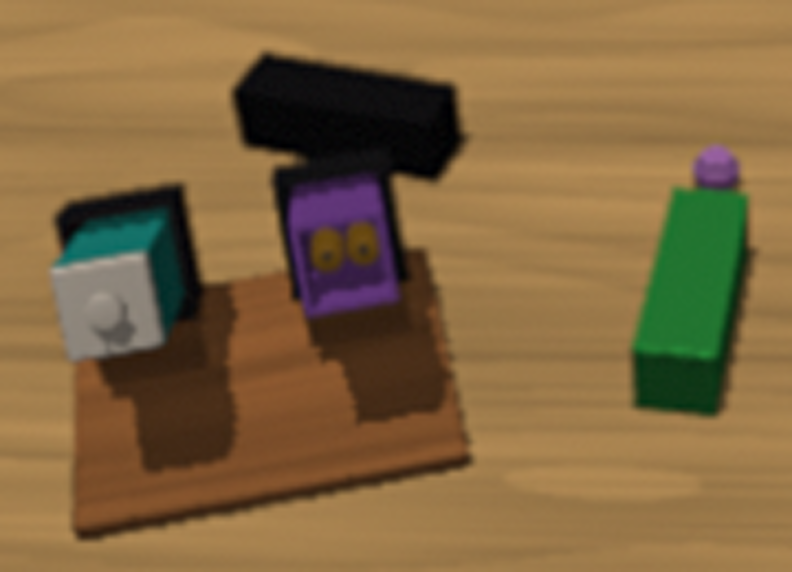

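The enlarged views confirm it: the violet tube is open and holds the gold beads. It sits in the +y pocket, and the stand is yawed about +15°. Next I'll fit the stand and tray poses.

```bash
cat > fit.py <<'E'
from h import *
from scipy.optimize import least_squares
c,s=np.cos(np.pi/6),.5
def tp(py,l,x,y): # tube point in holder frame; l from closed end
    return np.array([-60+l*c+x*s, py+y, 50+l*s-x*c])
A=lambda u,v:(u/5+350-.4,v/5+140-.4); S=lambda u,v:(u/4.4+160-.4,v/4.4+145-.4)
top=[(tp(50,120,-20,20),A(195,237)),(tp(50,120,-20,-20),A(290,213)),(tp(50,120,20,20),A(165,213)),(tp(50,120,20,-20),A(258,187)),
 (tp(-50,120,-20,20),A(433,168)),(tp(-50,120,-20,-20),A(528,148)),
 (np.array([75,90,12]),A(75,217))]
sc=[(tp(50,120,20,20),S(400,303)),(tp(50,120,20,-20),S(310,317)),(tp(50,120,-20,20),S(379,177)),(tp(50,120,-20,-20),S(288,190)),
 (np.array([75,90,12]),S(468,456)),(np.array([75,-90,12]),S(80,530)),(np.array([-75,90,12]),S(425,250))]
IT=vision.camera_info("top");IS=vision.camera_info("scene")
def W(p,P): 
    cy,sy=np.cos(p[2]),np.sin(p[2]); return np.array(P)@np.array([[cy,-sy,0],[sy,cy,0],[0,0,1]]).T+[p[0],p[1],0]
def res(p):
    r=[]
    for n,I,L in (("top",IT,top),("scene",IS,sc)):
        r.append(proj(n,W(p,[a for a,b in L]),I)-np.array([b for a,b in L]))
    return np.concatenate(r)
if __name__=="__main__":
    f=least_squares(lambda p:res(p).ravel(),[450,-180,.25],x_scale=[10,10,.1],loss='soft_l1')
    p=f.x; print(p[:2],np.degrees(p[2])); print(res(p).round(1))
    print("mid",W(p,[tp(50,60,0,0),tp(50,90,0,0),tp(50,120,0,0)]))
    # tray
    B=lambda u,v:(u/4+150-.4,v/4+170-.4)
    q=onz("top",[B(148,56),B(487,129),B(403,498),B(55,416)],34,IT); print(q, q.mean(0)); 
    for i in range(4): d=q[(i+1)%4]-q[i];print(np.linalg.norm(d),np.degrees(np.arctan2(d[1],d[0])))
    print("crystal",onz("top",[(314,278)],11,IT),"jar",onz("top",[(298,105)],70,IT),"green",onz("top",[(318,225)],40,IT),"black",onz("top",[(412,295)],40,IT))
    print(onz("scene",[S(717,167)],11,IS))
E
python3 fit.py
```

```text
[ 578.11573487 -216.28669765] 16.61758790714788
[[-1.4  0.8]
 [-0.7  0.1]
 [-1.4 -0.6]
 [-1.1 -0.6]
 [-0.2  1. ]
 [-0.1 -0.4]
 [-0.7 -0.7]
 [-1.1 -1.4]
 [-1.6 -0.7]
 [-0.   6.9]
 [-0.5  7.7]
 [-0.1 -1.7]
 [-2.7 -0.6]
 [-0.8 -2.1]]
mid [[ 556.11386102 -170.67381965   80.        ]
 [ 581.00953225 -163.24377564   95.        ]
 [ 605.90520349 -155.81373163  110.        ]]
[[610.77600873 275.02439074  34.        ]
 [574.14109828  91.28776821  34.        ]
 [381.53268011 128.47854457  34.        ]
 [419.39786438 311.73104703  34.        ]] [496.46191288 201.63043764  34.        ]
187.35331094692694 -101.27622197054477
196.16614538643714 169.07124998607122
187.12362715729594 78.32536103075577
194.86655113685268 -10.857567959797825
crystal [[415.63672769  -1.89300742  11.        ]] jar [[778.06747163  38.08486147  70.        ]] green [[525.79480226  -8.50539822  40.        ]] black [[ 383.98473235 -203.90428217   40.        ]]
[[416.09438124   0.72098105  11.        ]]
```

```bash
sed -i 's/,(tp(50,120,-20,20),S(379,177)),(tp(50,120,-20,-20),S(288,190))//' fit.py; python3 fit.py | head -18
```

```text
[ 578.59010293 -216.34221405] 16.434965788033796
[[-1.4  0.5]
 [-0.7 -0.2]
 [-1.3 -0.9]
 [-1.  -0.9]
 [-0.1  0.8]
 [ 0.  -0.5]
 [-0.6 -1. ]
 [-1.2 -1.1]
 [-1.8 -0.4]
 [-0.2 -1.4]
 [-2.9 -0.5]
 [-0.8 -1.9]]
mid [[ 556.73372514 -170.65944003   80.        ]
 [ 581.65295207 -163.30878503   95.        ]
 [ 606.57217901 -155.95813002  110.        ]]
[[610.77600873 275.02439074  34.        ]
 [574.14109828  91.28776821  34.        ]
```

```bash
cat > ori.py <<'E'
import numpy as np
from scipy.spatial.transform import Rotation as Ro
def M(q,s4=1): return (Ro.from_euler('z',q[0])*Ro.from_euler('y',q[1]+q[2])*Ro.from_euler('z',s4*q[3])*Ro.from_euler('y',q[4])*Ro.from_euler('z',q[5]+np.pi/2))
def tubeR(az,el): # columns x,y,z
    az,el=np.radians([az,el]); z=np.array([np.cos(el)*np.cos(az),np.cos(el)*np.sin(az),np.sin(el)]); y=np.array([-np.sin(az),np.cos(az),0]); return np.c_[np.cross(y,z),y,z]
def toolR(az,el,sgn):
    T=tubeR(az,el); z=T[:,0]; y=sgn*T[:,1]; return Ro.from_matrix(np.c_[np.cross(y,z),y,z])
def wrist(R,q1,q23,s4=1):
    W=(Ro.from_euler('z',q1)*Ro.from_euler('y',q23)).inv()*R
    e=W.as_euler('ZYZ'); out=[]
    for a,b,c in ((e[0],e[1],e[2]),(e[0]+np.pi,-e[1],e[2]+np.pi)):
        w=lambda t:(t+np.pi)%(2*np.pi)-np.pi
        q4=w(s4*a); q4= q4+2*np.pi if q4<-1.14 else q4
        if b>=0: out.append((q4,b,w(c-np.pi/2)))
    return out
E
python3 - <<'E'
from ori import *
q=[1.056,.181,1.607,0,1.354,-.206]; print(M(q).as_euler('xyz'))
for s4 in(1,-1):
  for sgn in (1,-1):
    print(s4,sgn,"grasp",np.round(wrist(toolR(16.4,30,sgn),-.27,1.75,s4),2))
    for az in (0,-20,-40,-60,-70,-90,20,60,110,130):
      for el in (30,-20,-70):
        print(az,el,np.round(wrist(toolR(az,el,sgn),.38,1.75,s4),2).tolist(),end=' ')
      print()
E
```

```text
[-3.14119392e+00 -8.33211251e-05  2.83279631e+00]
1 1 grasp [[ 0.33  0.96 -2.26]]
0 30 [[-0.24, 0.91, -1.09]] 0 -20 [[0.13, 1.72, -1.19]] 0 -70 [[0.62, 2.49, -0.92]] 
-20 30 [[-0.4, 1.02, -0.69]] -20 -20 [[0.23, 1.65, -0.85]] -20 -70 [[0.94, 2.25, -0.57]] 
-40 30 [[-0.5, 1.17, -0.35]] -40 -20 [[0.31, 1.56, -0.52]] -40 -70 [[1.11, 1.96, -0.36]] 
-60 30 [[-0.53, 1.34, -0.03]] -60 -20 [[0.35, 1.45, -0.2]] -60 -70 [[1.2, 1.64, -0.22]] 
-70 30 [[-0.53, 1.43, 0.12]] -70 -20 [[0.35, 1.39, -0.03]] -70 -70 [[1.23, 1.48, -0.16]] 
-90 30 [[-0.48, 1.6, 0.42]] -90 -20 [[0.34, 1.27, 0.3]] -90 -70 [[1.27, 1.15, -0.05]] 
20 30 [[-0.02, 0.87, -1.53]] 20 -20 [[0.01, 1.74, -1.54]] 20 -70 [[0.06, 2.61, -1.51]] 
60 30 [[0.38, 1.0, -2.38]] 60 -20 [[-0.21, 1.67, -2.23]] 60 -70 [[-0.89, 2.3, -2.52]] 
110 30 [[0.53, 1.4, 3.08]] 110 -20 [[-0.35, 1.41, -3.05]] 110 -70 [[5.06, 1.54, -2.96]] 
130 30 [[0.49, 1.57, 2.78]] 130 -20 [[-0.34, 1.29, 2.9]] 130 -70 [[5.02, 1.21, -3.08]] 
1 -1 grasp [[0.33 0.96 0.88]]
0 30 [[-0.24, 0.91, 2.05]] 0 -20 [[0.13, 1.72, 1.95]] 0 -70 [[0.62, 2.49, 2.22]] 
-20 30 [[-0.4, 1.02, 2.
[... 1885 characters left out ...]
 
-40 30 [[0.5, 1.17, 2.79]] -40 -20 [[-0.31, 1.56, 2.62]] -40 -70 [[-1.11, 1.96, 2.78]] 
-60 30 [[0.53, 1.34, 3.11]] -60 -20 [[-0.35, 1.45, 2.95]] -60 -70 [[5.08, 1.64, 2.92]] 
-70 30 [[0.53, 1.43, -3.02]] -70 -20 [[-0.35, 1.39, 3.11]] -70 -70 [[5.05, 1.48, 2.98]] 
-90 30 [[0.48, 1.6, -2.72]] -90 -20 [[-0.34, 1.27, -2.84]] -90 -70 [[5.02, 1.15, 3.09]] 
20 30 [[0.02, 0.87, 1.61]] 20 -20 [[-0.01, 1.74, 1.6]] 20 -70 [[-0.06, 2.61, 1.63]] 
60 30 [[-0.38, 1.0, 0.76]] 60 -20 [[0.21, 1.67, 0.91]] 60 -70 [[0.89, 2.3, 0.62]] 
110 30 [[-0.53, 1.4, -0.06]] 110 -20 [[0.35, 1.41, 0.09]] 110 -70 [[1.22, 1.54, 0.18]] 
130 30 [[-0.49, 1.57, -0.36]] 130 -20 [[0.34, 1.29, -0.24]] 130 -70 [[1.26, 1.21, 0.07]]
```

Run:
```python
from ori import *
from plant import robot
s=robot.observe(); R=Ro.from_euler('xyz',s["tool_rot"])
G=toolR(16.4,30,1); print(np.degrees((G*R.inv()).as_rotvec()), np.array([539.6,-175.6,174.8])-s["tool_pos"])
```

```text
[ -0.27147075 -30.45365837  33.32016171] [ 365.05195218 -723.05414815  -63.24227804]
```

{"method": "carry_out", "body": {
  "rows": [
    {"grip":0,"delta_pos":[0.02,-0.04,0.003],"angular":[0,-1.9,2.1]},
    {"grip":0,"delta_pos":[0.0225,-0.044,0.003],"angular":[0,-1.9,2.1]},
    {"grip":0,"delta_pos":[0.0225,-0.044,0],"angular":[0,-1.9,2.1]},
    {"grip":0,"delta_pos":[0.0225,-0.044,0],"angular":[0,-1.9,2.1]},
    {"grip":0,"delta_pos":[0.0225,-0.044,0],"angular":[0,-1.9,2.1]},
    {"grip":0,"delta_pos":[0.0225,-0.044,0],"angular":[0,-1.9,2.1]},
    {"grip":0,"delta_pos":[0.0225,-0.044,0],"angular":[0,-1.9,2.1]},
    {"grip":0,"delta_pos":[0.0225,-0.044,0],"angular":[0,-1.9,2.1]}
  ]
}}

```text
time: 0.95
tool_pos: [350.9, 195.2, 240.9]
tool_rot: [3.107, 0.271, -3.137]
wrist_force: [1.3, 0.2, 0.7]
grip_width: 1.002
```

```bash
cat > st.py <<'E'
from ori import *
from plant import robot
import json,sys
s=robot.observe(); R=Ro.from_euler('xyz',s["tool_rot"])
open('log.jsonl','a').write(json.dumps({k:np.array(s[k]).tolist() for k in("time","qpos","tool_pos","tool_rot")})+"\n")
print("t",s["time"],"pos",s["tool_pos"].round(1),"q",s["qpos"].round(2),"F",s["wrist_force"].round(1),"w",round(s["grip_width"],3))
a=[float(v) for v in sys.argv[1:]]  # x y z az el sgn
if len(a)>=3: print("dpos",(np.array(a[:3])-s["tool_pos"]).round(1))
if len(a)>=5: print("rot",np.degrees((toolR(a[3],a[4],1)*R.inv()).as_rotvec()).round(2))
m=-R.as_matrix()[:,0]; print("tube az,el",np.degrees(np.arctan2(m[1],m[0])).round(1),np.degrees(np.arcsin(m[2])).round(1),
 "model err +/-",[np.degrees((M(s["qpos"],k)*R.inv()).magnitude()).round(2) for k in(1,-1)])
E
python3 st.py 539.6 -175.6 174.8 16.4 30
```

```text
t 0.95 pos [350.9 195.2 240.9] q [ 0.23 -0.45  2.18 -0.03  1.14 -1.34] F [1.3 0.2 0.7] w 1.002
dpos [ 188.7 -370.8  -66.1]
rot [  0.29 -14.61  15.26]
tube az,el 0.3 15.5 model err +/- [np.float64(0.0), np.float64(3.35)]
```

{"method": "carry_out", "body": {
  "rows": [
    {"grip":0,"delta_pos":[0.0225,-0.046,0],"angular":[0,-1.8,1.9]},
    {"grip":0,"delta_pos":[0.0225,-0.044,0],"angular":[0,-1.8,1.9]},
    {"grip":0,"delta_pos":[0.0225,-0.044,-0.005],"angular":[0,-1.8,1.9]},
    {"grip":0,"delta_pos":[0.0225,-0.044,-0.01],"angular":[0,-1.8,1.9]},
    {"grip":0,"delta_pos":[0.0225,-0.044,-0.01],"angular":[0,-1.8,1.9]},
    {"grip":0,"delta_pos":[0.0225,-0.044,-0.012],"angular":[0,-1.8,1.9]},
    {"grip":0,"delta_pos":[0.0225,-0.044,-0.012],"angular":[0,-1.8,1.9]},
    {"grip":0,"delta_pos":[0.0225,-0.044,-0.012],"angular":[0,-1.8,1.9]}
  ]
}}

```text
time: 1.75
tool_pos: [525.6, -156.5, 186.2]
tool_rot: [-3.12, 0.543, -2.843]
wrist_force: [-0.6, -0.3, 0.5]
grip_width: 1.0
```

```bash
python3 st.py 539.6 -175.6 174.8 16.4 30
python3 - <<'E'
from h import *
from fit import W,tp,S
i=vision.camera_info("wrist"); im=vision.read_camera("wrist")[:,:,::-1].copy()
cv2.imwrite("pics/wrist1.png",im)
p=[578.59,-216.34,np.radians(16.43)]
for x,y in((20,20),(20,-20),(-20,-20),(-20,20)):
    for l in (120,46):
        u=proj("wrist",W(p,[tp(50,l,x,y)]),i)[0]; print(l,x,y,u.round(0))
        if abs(u).max()<2000: cv2.circle(im,tuple(int(v) for v in u),3,(0,0,255) if l>100 else (0,255,0),-1)
cv2.imwrite("pics/wrist1o.png",im)
E
```

```text
t 1.75 pos [ 525.6 -156.5  186.2] q [-0.78 -0.06  2.07  0.59  0.92 -2.96] F [-0.6 -0.3  0.5] w 1.0
dpos [ 14.  -19.1 -11.4]
rot [ 0.7   1.38 -0.09]
tube az,el 17.1 31.1 model err +/- [np.float64(0.0), np.float64(67.91)]
120 20 20 [317. 223.]
46 20 20 [318. 150.]
120 20 -20 [278. 222.]
46 20 -20 [275. 149.]
120 -20 -20 [272. 240.]
46 -20 -20 [267. 157.]
120 -20 20 [317. 241.]
46 -20 20 [317. 158.]
```

View pics/wrist1o.png

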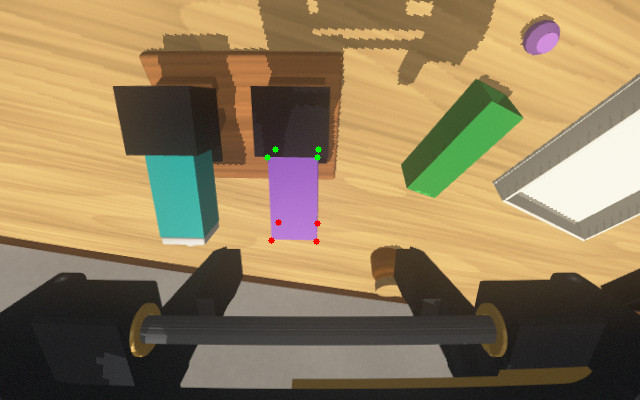

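The wrist view agrees with the fit: the mouth edge of the violet tube at row 241 and its sides at columns 269 and 319 fall on the projected dots, and the pocket lip is at row 157. Joint 6 is near its limit, so I'll fit the arm's kinematics before going on.

```bash
sed -i '1i {"time":0.15,"qpos":[1.05567624,0.181355866,1.60774312,0,1.35379433,-0.206308931],"tool_pos":[174.548,547.454,238.042],"tool_rot":[-3.1403,-0.00027,2.83278]}' log.jsonl
cat > kin.py <<'E'
from ori import *
import json
from scipy.optimize import least_squares
LO=np.array([-2.99,-.89,.3,-1.14,0,-3.12]);HI=np.array([2.99,2.07,2.58,4.28,2.63,3.12])
Z=lambda a:Ro.from_euler('z',a);Y=lambda a:Ro.from_euler('y',a)
def fk(q,g):
    a1,d1,e,a2,a3,d4,d6,b=g
    r0=Z(q[0]);r1=r0*Y(q[1]);r2=r1*Y(q[2]);r3=r2*Z(q[3])
    R=M(q)
    return r0.apply([a1,0,d1])+r1.apply([0,0,a2])+r2.apply([a3,e,d4])+r3.apply([b,0,0])+R.apply([0,0,d6]),R
L=[json.loads(l) for l in open('log.jsonl')]
x0=np.array([50,300,0,350,30,350,200,0.])
f=least_squares(lambda g:np.r_[np.concatenate([fk(l["qpos"],g)[0]-l["tool_pos"] for l in L]),(g-x0)*1e-3],x0)
G=f.x
def ik(P,R,q0,free=0):
    h=lambda q:np.r_[(fk(q,G)[0]-P)/10,(R*fk(q,G)[1].inv()).as_rotvec()*10]
    r=least_squares(h,np.clip(q0,LO+.01,HI-.01),bounds=(LO,HI)); return r.x,np.abs(r.fun).max()
if __name__=="__main__": print(G.round(1),np.abs(f.fun).max())
E
python3 kin.py; cat log.jsonl|wc -l
```

```text
[  2.2 304.6 117.8 433.7  74.6 512.3 302.1   7.5] 0.1622573307535324
3
```

```bash
cat > plan.py <<'E'
from kin import *
def tcp_from(Pt,l,az,el): # Pt mouth centre -> TCP, gripped at l from closed end
    T=tubeR(az,el); return np.array(Pt)-T[:,2]*(120-l)+T[:,0]*19
if __name__=="__main__":
  tray=np.array([496.5,201.6])
  for sgn in(1,-1):
    q=np.array(L[-1]["qpos"]); 
    if sgn<0: q[5]+=np.pi
    for nm,P,az,el in (("pre",[539.6,-175.6,174.8],16.4,30),("grasp",[592.4,-160.1,79.5],16.4,30),("out",[675.5,-135.6,129.5],16.4,30),("up",[675.5,-135.6,230],16.4,30)):
        q,e=ik(np.array(P),toolR(az,el,sgn),q); print(sgn,nm,q.round(2),round(e,3))
    for az in (-30,-50,-70,-90,-110):
        qq=q.copy()
        d=np.array([np.cos(np.radians(az)),np.sin(np.radians(az))])
        for k in np.linspace(0,1,6):
            a=16.4+(az-16.4)*k; m0=tcp_from([*(tray-30*d),130],92,az,30); P=np.array([620,-135.6,230])*(1-k)+m0*k
            qq,e=ik(P,toolR(a,30,sgn),qq)
        print(az,"over",qq.round(2),round(e,3))
        for el,z in((0,75),(-35,75),(-70,75),(-80,150)):
            qq,e=ik(tcp_from([*(tray-30*d),z],92,az,el),toolR(az,el,sgn),qq); print("   ",el,qq.round(2),round(e,3))
E
python3 plan.py
```

```text
1 pre [-0.78  0.02  2.01  0.58  0.92 -2.95] 0.0
1 grasp [-0.68  0.28  1.96  0.68  0.71 -3.02] 0.0
1 out [-0.54  0.33  1.76  0.56  0.76 -2.76] 0.0
1 up [-0.54  0.19  1.7   0.48  0.94 -2.62] 0.0
-30 over [ 0.48  0.15  2.06 -0.67  0.75 -0.1 ] 0.0
    0 [ 0.24  0.27  1.92  0.    0.95 -0.81] 0.0
    -35 [ 0.05  0.53  1.64  0.31  1.51 -1.11] 0.0
    -70 [-0.05  0.88  1.36  0.5   2.03 -1.16] 0.0
    -80 [-0.06  0.86  1.33  0.6   2.24 -1.09] 0.0
-50 over [ 0.54  0.29  1.9  -0.64  0.97  0.21] 0.0
    0 [ 0.26  0.31  1.87 -0.    0.96 -0.43] 0.0
    -35 [-0.01  0.47  1.73  0.46  1.39 -0.89] 0.0
    -70 [-0.15  0.8   1.53  0.71  1.85 -1.04] 0.0
    -80 [-0.17  0.76  1.51  0.8   2.05 -0.98] 0.0
-70 over [ 0.53  0.41  1.72 -0.56  1.18  0.45] 0.0
    0 [ 0.27  0.35  1.82 -0.    0.98 -0.08] 0.0
    -35 [-0.04  0.41  1.82  0.6   1.23 -0.69] 0.0
    -70 [-0.24  0.7   1.72  0.9   1.66 -0.99] 0.0
    -80 [-0.26  0.65  1.72  0.99  1.84 -0.94] 0.0
-90 over [ 0.49  0.52  1.56 -0.47  1.36  0.66] 0.0
    0 [0.27 0.38 1.77 0.   0.99 0.27] 0.0
    -35 [-0.06  0.34  1.92  0.72  1.05 -0.49] 0.0
    -70 [-0.3   0
[... 1044 characters left out ...]
  1.11  3.12] 2.035
    0 [0.27 0.35 1.82 0.   0.98 3.07] 0.0
    -35 [-0.04  0.41  1.82  0.6   1.23  2.45] 0.0
    -70 [-0.24  0.7   1.72  0.9   1.66  2.15] 0.0
    -80 [-0.26  0.65  1.72  0.99  1.84  2.21] 0.0
-90 over [ 0.32  0.39  1.66 -0.15  1.21  3.12] 3.607
    0 [0.19 0.35 1.82 0.17 0.96 3.12] 1.424
    -35 [-0.06  0.34  1.92  0.72  1.05  2.65] 0.0
    -70 [-0.3   0.61  1.92  1.13  1.45  2.16] 0.0
    -80 [-0.34  0.54  1.93  1.2   1.64  2.2 ] 0.0
-110 over [0.21 0.4  1.64 0.02 1.24 3.12] 5.617
    0 [0.08 0.33 1.88 0.4  0.86 3.12] 2.958
    -35 [-0.05  0.28  2.01  0.83  0.84  2.87] 0.0
    -70 [-0.33  0.51  2.12  1.41  1.26  2.11] 0.0
    -80 [-0.37  0.43  2.14  1.46  1.44  2.14] 0.0
```

{"method": "carry_out", "body": {
  "rows": [
    {"grip":0,"delta_pos":[0.007,-0.01,-0.006],"angular":[0.4,0.7,0]},
    {"grip":0,"delta_pos":[0.007,-0.01,-0.006],"angular":[0.4,0.7,0]},
    {"grip":0,"delta_pos":[0,0,0],"angular":[0,0,0]}
  ]
}}

```text
time: 2.1
tool_pos: [539.6, -186.0, 165.1]
tool_rot: [3.129, 0.516, -2.869]
wrist_force: [-0.2, 0.7, -0.4]
grip_width: 0.997
```

```bash
python3 st.py 570 -166.7 119.8 16.4 30;python3 kin.py
```

```text
t 2.1 pos [ 539.6 -186.   165.1] q [-0.79  0.06  2.    0.58  0.92 -2.96] F [-0.2  0.7 -0.4] w 0.997
dpos [ 30.4  19.3 -45.3]
rot [-0.49 -0.58  0.44]
tube az,el 15.6 29.6 model err +/- [np.float64(0.0), np.float64(66.84)]
[  0.9 309.6 117.8 436.3  80.8 513.6 307.4   3.2] 0.1636137181732969
```

{"method": "carry_out", "body": {
  "rows": [
    {"grip":0,"delta_pos":[0.006,0.008,-0.008],"angular":[-0.4,-0.5,0.4]},
    {"grip":0,"delta_pos":[0.011,0.005,-0.016],"angular":[0,0,0]},
    {"grip":0,"delta_pos":[0.01,0.004,-0.016],"angular":[0,0,0]},
    {"grip":0,"delta_pos":[0,0,0],"angular":[0,0,0]}
  ]
}}

```text
time: 2.5
tool_pos: [566.1, -165.9, 125.2]
tool_rot: [3.14, 0.523, -2.856]
wrist_force: [-0.2, -0.0, -0.1]
grip_width: 1.004
```

```bash
python3 st.py 592.4 -160.1 79.5 16.4 30;python3 - <<'E'
from h import *
cv2.imwrite("pics/wrist2.png",vision.read_camera("wrist")[:,:,::-1])
E
```

```text
t 2.5 pos [ 566.1 -165.9  125.2] q [-0.72  0.15  1.99  0.63  0.8  -2.98] F [-0.2 -0.  -0.1] w 1.004
dpos [ 26.3   5.8 -45.7]
rot [-0.06 -0.04 -0.03]
tube az,el 16.4 30.0 model err +/- [np.float64(0.0), np.float64(72.02)]
```

View pics/wrist2.png

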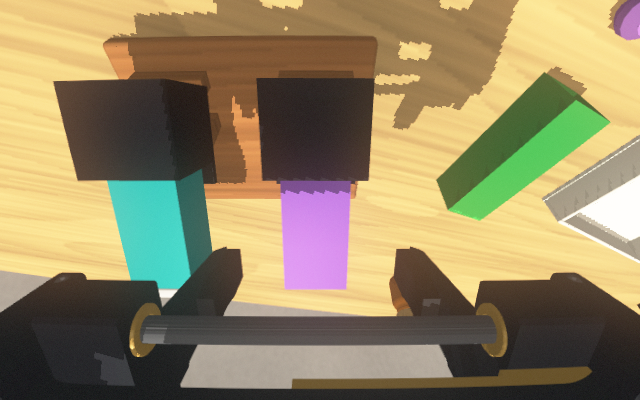

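The tube, at columns 282 to 350, sits centred between the fingers. Descending the last 50 mm.

{"method": "carry_out", "body": {
  "rows": [
    {"grip":0,"delta_pos":[0.007,0.0015,-0.012],"angular":[0,0,0]},
    {"grip":0,"delta_pos":[0.007,0.0015,-0.012],"angular":[0,0,0]},
    {"grip":0,"delta_pos":[0.007,0.0015,-0.012],"angular":[0,0,0]},
    {"grip":0,"delta_pos":[0.005,0.001,-0.009],"angular":[0,0,0]},
    {"grip":0,"delta_pos":[0,0,0],"angular":[0,0,0]}
  ]
}}

```text
time: 3.05
tool_pos: [593.9, -160.7, 84.5]
tool_rot: [-3.135, 0.528, -2.85]
wrist_force: [-0.5, 0.1, 0.1]
grip_width: 1.0
```

```bash
python3 st.py 592.4 -160.1 79.5 16.4 30;python3 - <<'E'
from h import *
cv2.imwrite("pics/wrist3.png",vision.read_camera("wrist")[:,:,::-1])
E
```

```text
t 3.05 pos [ 593.9 -160.7   84.5] q [-0.68  0.27  1.95  0.68  0.71 -3.02] F [-0.5  0.1  0.1] w 1.0
dpos [-1.5  0.6 -5. ]
rot [ 0.22  0.33 -0.11]
tube az,el 16.7 30.3 model err +/- [np.float64(0.0), np.float64(78.14)]
```

View pics/wrist3.png

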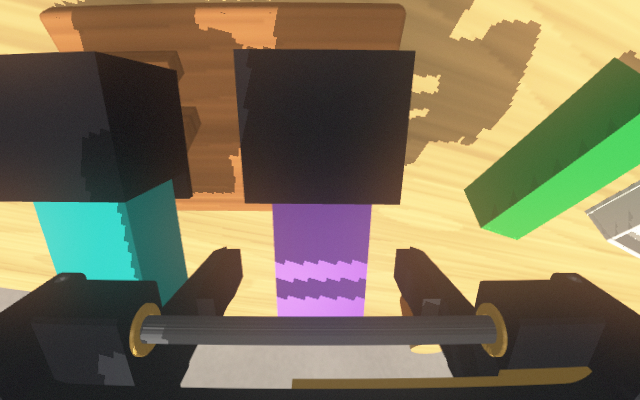

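{"method": "carry_out", "body": {
  "rows": [
    {"grip":0,"delta_pos":[-0.003,0.0005,-0.005],"angular":[0.2,0.3,0]},
    {"grip":0,"delta_pos":[0,0,0],"angular":[0,0,0]}
  ]
}}

```text
time: 3.3
tool_pos: [590.9, -160.7, 80.6]
tool_rot: [-3.14, 0.525, -2.853]
wrist_force: [-0.2, 0.5, -0.7]
grip_width: 1.0
```

```bash
python3 st.py 592.4 -160.1 79.5 16.4 30
```

```text
t 3.3 pos [ 590.9 -160.7   80.6] q [-0.68  0.28  1.96  0.68  0.71 -3.02] F [-0.2  0.5 -0.7] w 1.0
dpos [ 1.5  0.6 -1.1]
rot [ 0.06  0.08 -0.12]
tube az,el 16.6 30.1 model err +/- [np.float64(0.0), np.float64(78.36)]
```

{"method": "carry_out", "body": {
  "rows": [
    {"grip":1,"delta_pos":[0,0,0],"angular":[0,0,0]},
    {"grip":1,"delta_pos":[0,0,0],"angular":[0,0,0]},
    {"grip":1,"delta_pos":[0,0,0],"angular":[0,0,0]},
    {"grip":1,"delta_pos":[0,0,0],"angular":[0,0,0]},
    {"grip":1,"delta_pos":[0,0,0],"angular":[0,0,0]},
    {"grip":1,"delta_pos":[0,0,0],"angular":[0,0,0]},
    {"grip":1,"delta_pos":[0,0,0],"angular":[0,0,0]}
  ]
}}

```text
time: 4.0
tool_pos: [591.1, -161.5, 82.0]
tool_rot: [-3.138, 0.526, -2.852]
wrist_force: [-0.7, 0.3, 0.3]
grip_width: 0.452
```

```bash
python3 st.py 592.4 -160.1 79.5 16.4 30
```

```text
t 4.0 pos [ 591.1 -161.5   82. ] q [-0.68  0.27  1.96  0.68  0.71 -3.02] F [-0.7  0.3  0.3] w 0.452
dpos [ 1.3  1.4 -2.5]
rot [ 0.13  0.17 -0.07]
tube az,el 16.6 30.1 model err +/- [np.float64(0.0), np.float64(78.33)]
```

{"method": "carry_out", "body": {
  "rows": [
    {"grip":1,"delta_pos":[0.004,0.001,0.0045],"angular":[0,0,0]},
    {"grip":1,"delta_pos":[0.0065,0.002,0.005],"angular":[0,0,0]},
    {"grip":1,"delta_pos":[0.0085,0.0025,0.005],"angular":[0,0,0]}
  ]
}}

```text
time: 4.3
tool_pos: [609.7, -155.3, 95.9]
tool_rot: [-3.141, 0.524, -2.855]
wrist_force: [-0.2, -0.3, -1.8]
grip_width: 0.451
```

```bash
python3 st.py 675.5 -135.6 129.5 16.5 30
```

```text
t 4.3 pos [ 609.7 -155.3   95.9] q [-0.65  0.28  1.92  0.65  0.73 -2.95] F [-0.2 -0.3 -1.8] w 0.451
dpos [65.8 19.7 33.6]
rot [0.02 0.   0.1 ]
tube az,el 16.4 30.0 model err +/- [np.float64(0.0), np.float64(74.28)]
```

{"method": "carry_out", "body": {
  "rows": [
    {"grip":1,"delta_pos":[0.0095,0.0028,0.0057],"angular":[0,0,0]},
    {"grip":1,"delta_pos":[0.0105,0.0031,0.006],"angular":[0,0,0]},
    {"grip":1,"delta_pos":[0.0105,0.0031,0.006],"angular":[0,0,0]},
    {"grip":1,"delta_pos":[0.0105,0.0031,0.0063],"angular":[0,0,0]},
    {"grip":1,"delta_pos":[0.0105,0.0031,0.0063],"angular":[0,0,0]},
    {"grip":1,"delta_pos":[0.0105,0.0031,0.0063],"angular":[0,0,0]},
    {"grip":1,"delta_pos":[0.006,0.002,0.005],"angular":[0,0,0]},
    {"grip":1,"delta_pos":[0,0,0],"angular":[0,0,0]}
  ]
}}

```text
time: 5.1
tool_pos: [686.4, -131.1, 143.5]
tool_rot: [-3.138, 0.526, -2.851]
wrist_force: [0.6, -0.4, -1.7]
grip_width: 0.453
```

```bash
python3 st.py 675.5 -135.6 129.5 16.5 30
python3 - <<'E'
from h import *
im=vision.read_camera("scene")[:,:,::-1]
cv2.imwrite("pics/sc4.png",cv2.resize(im[100:300,120:400],None,fx=2.8,fy=2.8))
E
```

```text
t 5.1 pos [ 686.4 -131.1  143.5] q [-0.53  0.32  1.74  0.54  0.78 -2.72] F [ 0.6 -0.4 -1.7] w 0.453
dpos [-10.9  -4.5 -14. ]
rot [ 0.1   0.2  -0.08]
tube az,el 16.7 30.2 model err +/- [np.float64(0.0), np.float64(62.4)]
```

View pics/sc4.png

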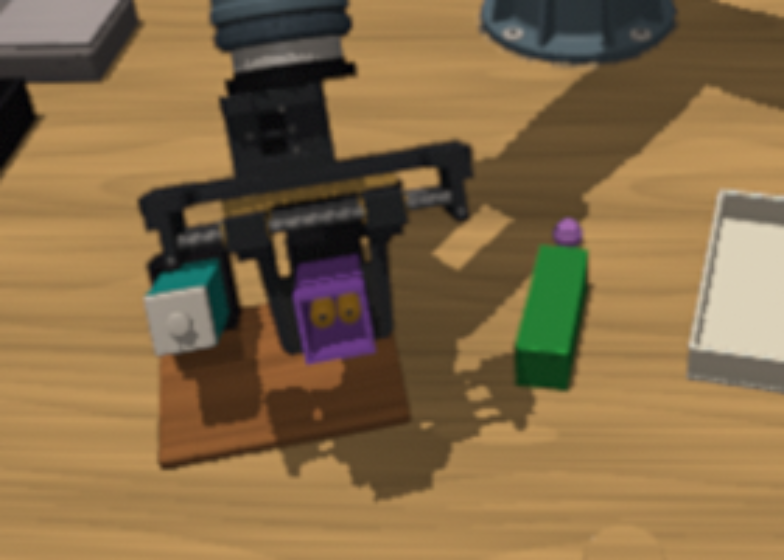

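{"method": "carry_out", "body": {
  "rows": [
    {"grip":1,"delta_pos":[0,0,0.012],"angular":[0,0,0]},
    {"grip":1,"delta_pos":[0,0,0.02],"angular":[0,0,0]},
    {"grip":1,"delta_pos":[-0.003,0.003,0.025],"angular":[0,0,-1]},
    {"grip":1,"delta_pos":[-0.006,0.008,0.025],"angular":[0,0,-2]},
    {"grip":1,"delta_pos":[-0.009,0.013,0.015],"angular":[0,0,-3]},
    {"grip":1,"delta_pos":[-0.011,0.018,0.008],"angular":[0,0,-4]},
    {"grip":1,"delta_pos":[-0.013,0.022,0],"angular":[0,0,-4]},
    {"grip":1,"delta_pos":[-0.014,0.024,0],"angular":[0,0,-4]}
  ]
}}

```text
time: 5.95
tool_pos: [625.0, -46.5, 254.1]
tool_rot: [3.139, 0.526, 3.093]
wrist_force: [-0.8, -0.7, -1.2]
grip_width: 0.454
```

```bash
cat > go.py <<'E'
from plan import *
import sys
mx,my,mz,az,el=[float(v) for v in sys.argv[1:6]]
P=tcp_from([mx,my,mz],91.3,az,el); import subprocess
print("TCP",P.round(1)); print(subprocess.run(["python3","st.py",*map(str,[*P,az,el])],capture_output=True,text=True).stdout)
q,e=ik(P,toolR(az,el,1),np.array(L[-1]["qpos"])); print("goal q",q.round(2),round(e,3))
E
python3 go.py 477 225 140 -50 30
```

```text
TCP [467.1 236.8 109.2]
t 5.95 pos [625.  -46.5 254.1] q [-0.34 -0.03  1.89  0.21  0.79 -1.97] F [-0.8 -0.7 -1.2] w 0.454
dpos [-157.9  283.3 -144.9]
rot [-3.000e-02  1.800e-01 -4.729e+01]
tube az,el -2.8 30.1 model err +/- [np.float64(0.0), np.float64(23.66)]

goal q [ 0.54  0.27  1.89 -0.63  0.99  0.2 ] 0.0
```

{"method": "carry_out", "body": {
  "rows": [
    {"grip":1,"delta_pos":[-0.014,0.025,0],"angular":[0,0,-4]},
    {"grip":1,"delta_pos":[-0.014,0.026,-0.003],"angular":[0,0,-4]},
    {"grip":1,"delta_pos":[-0.014,0.026,-0.006],"angular":[0,0,-4]},
    {"grip":1,"delta_pos":[-0.014,0.026,-0.008],"angular":[0,0,-4]},
    {"grip":1,"delta_pos":[-0.014,0.026,-0.01],"angular":[0,0,-4]},
    {"grip":1,"delta_pos":[-0.014,0.026,-0.01],"angular":[0,0,-4]},
    {"grip":1,"delta_pos":[-0.014,0.026,-0.01],"angular":[0,0,-4]},
    {"grip":1,"delta_pos":[-0.014,0.025,-0.01],"angular":[0,0,-4]}
  ]
}}

```text
time: 6.75
tool_pos: [506.8, 160.7, 204.7]
tool_rot: [3.131, 0.54, 2.498]
wrist_force: [-0.0, 0.5, -2.1]
grip_width: 0.451
```

```bash
python3 go.py 477 225 140 -50 30
```

```text
TCP [467.1 236.8 109.2]
t 6.75 pos [506.8 160.7 204.7] q [ 0.33 -0.    1.98 -0.56  0.92 -0.31] F [-0.   0.5 -2.1] w 0.451
dpos [-39.6  76.1 -95.5]
rot [  0.3    1.05 -13.42]
tube az,el -36.9 31.0 model err +/- [np.float64(0.0), np.float64(63.94)]

goal q [ 0.54  0.27  1.89 -0.63  0.99  0.2 ] 0.0
```

{"method": "carry_out", "body": {
  "rows": [
    {"grip":1,"delta_pos":[-0.012,0.022,-0.013],"angular":[0,0,-3.5]},
    {"grip":1,"delta_pos":[-0.01,0.018,-0.016],"angular":[0,0.2,-3]},
    {"grip":1,"delta_pos":[-0.007,0.013,-0.018],"angular":[0,0.2,-2.5]},
    {"grip":1,"delta_pos":[-0.004,0.008,-0.018],"angular":[0,0.2,-2]},
    {"grip":1,"delta_pos":[-0.002,0.004,-0.014],"angular":[0,0.2,-1]},
    {"grip":1,"delta_pos":[-0.001,0.002,-0.008],"angular":[0,0,0]},
    {"grip":1,"delta_pos":[0,0,0],"angular":[0,0,0]}
  ]
}}

```text
time: 7.45
tool_pos: [466.8, 232.3, 117.8]
tool_rot: [3.137, 0.533, 2.278]
wrist_force: [-0.5, -0.2, -0.9]
grip_width: 0.452
```

```bash
python3 go.py 477 225 140 -50 30; python3 go.py 475 227 78 -50 0;python3 - <<'E'
from h import *
for n in("scene","top"): cv2.imwrite(f"pics/{n}5.png",vision.read_camera(n)[:,:,::-1])
E
```

```text
TCP [467.1 236.8 109.2]
t 7.45 pos [466.8 232.3 117.8] q [ 0.53  0.25  1.9  -0.64  0.99  0.18] F [-0.5 -0.2 -0.9] w 0.452
dpos [ 0.3  4.5 -8.6]
rot [ 0.27  0.55 -0.68]
tube az,el -49.5 30.6 model err +/- [np.float64(0.0), np.float64(73.38)]

goal q [ 0.54  0.27  1.89 -0.63  0.99  0.2 ] 0.0
TCP [456.6 249.   59. ]
t 7.45 pos [466.8 232.3 117.8] q [ 0.53  0.25  1.9  -0.64  0.99  0.18] F [-0.5 -0.2 -0.9] w 0.452
dpos [-10.3  16.7 -58.8]
rot [23.15 19.96 -0.6 ]
tube az,el -49.5 30.6 model err +/- [np.float64(0.0), np.float64(73.38)]

goal q [ 0.27  0.3   1.87 -0.    0.97 -0.43] 0.0
```

View pics/scene5.png

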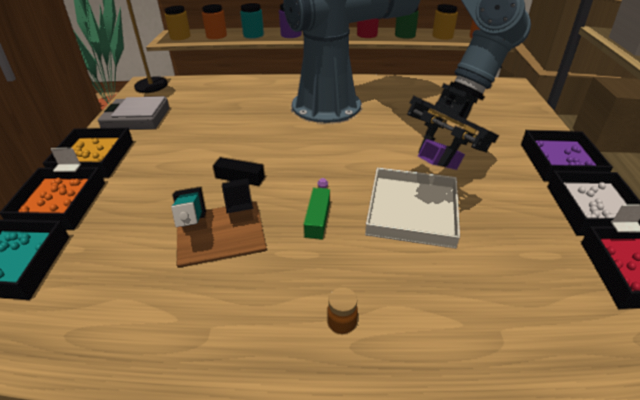

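View pics/top5.png

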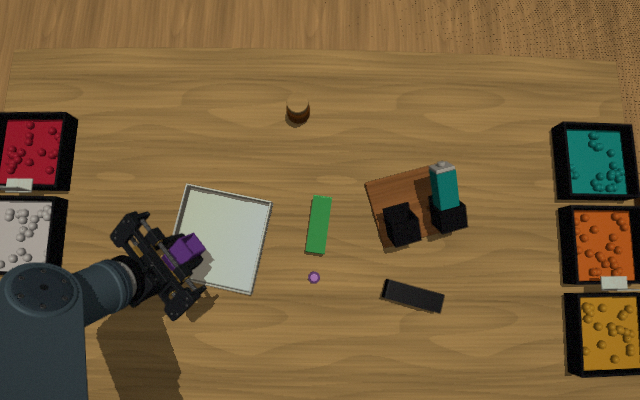

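{"method": "carry_out", "body": {
  "rows": [
    {"grip":1,"delta_pos":[-0.002,0.003,-0.01],"angular":[3.6,3.1,0]},
    {"grip":1,"delta_pos":[-0.002,0.004,-0.013],"angular":[4.6,4,0]},
    {"grip":1,"delta_pos":[-0.002,0.004,-0.014],"angular":[4.6,4,0]},
    {"grip":1,"delta_pos":[-0.002,0.004,-0.012],"angular":[4.6,4,-0.3]},
    {"grip":1,"delta_pos":[-0.001,0.001,-0.004],"angular":[2.3,2,0]}
  ]
}}

```text
time: 8.05
tool_pos: [462.0, 250.0, 71.7]
tool_rot: [3.125, 0.067, 2.273]
wrist_force: [0.6, -0.9, -1.0]
grip_width: 0.449
```

```bash
for e in 0 -20 -40 -70; do python3 go.py 475 227 78 -50 $e|egrep "TCP|dpos|rot|pos|el"; done
```

```text
TCP [456.6 249.   59. ]
t 8.05 pos [462.  250.   71.7] q [ 0.3   0.27  1.88 -0.07  0.95 -0.36] F [ 0.6 -0.9 -1. ] w 0.449
dpos [ -5.5  -1.  -12.7]
rot [ 2.34  3.22 -0.29]
tube az,el -49.7 3.9 model err +/- [np.float64(0.0), np.float64(7.83)]
TCP [453.5 252.6  70. ]
t 8.05 pos [462.  250.   71.7] q [ 0.3   0.27  1.88 -0.07  0.95 -0.36] F [ 0.6 -0.9 -1. ] w 0.449
dpos [-8.5  2.6 -1.7]
rot [17.63 16.11 -0.12]
tube az,el -49.7 3.9 model err +/- [np.float64(0.0), np.float64(7.83)]
TCP [453.  253.2  81.9]
t 8.05 pos [462.  250.   71.7] q [ 0.3   0.27  1.88 -0.07  0.95 -0.36] F [ 0.6 -0.9 -1. ] w 0.449
dpos [-9.   3.2 10.2]
rot [32.94 28.99  0.06]
tube az,el -49.7 3.9 model err +/- [np.float64(0.0), np.float64(7.83)]
TCP [457.2 248.2  98.5]
t 8.05 pos [462.  250.   71.7] q [ 0.3   0.27  1.88 -0.07  0.95 -0.36] F [ 0.6 -0.9 -1. ] w 0.449
dpos [-4.8 -1.8 26.8]
rot [55.92 48.26  0.34]
tube az,el -49.7 3.9 model err +/- [np.float64(0.0), np.float64(7.83)]
```

{"method": "carry_out", "body": {
  "rows": [
    {"grip":1,"delta_pos":[-0.002,0,-0.001],"angular":[3.6,3.3,0]},
    {"grip":1,"delta_pos":[-0.002,0,-0.001],"angular":[3.6,3.3,0]},
    {"grip":1,"delta_pos":[-0.001,0,0],"angular":[3.6,3.3,0]},
    {"grip":1,"delta_pos":[-0.001,0,0],"angular":[3.6,3.3,0]},
    {"grip":1,"delta_pos":[0,0,0.002],"angular":[3.8,3.3,0]},
    {"grip":1,"delta_pos":[0,0,0.002],"angular":[3.8,3.3,0]},
    {"grip":1,"delta_pos":[0,0,0.002],"angular":[3.8,3.3,0]},
    {"grip":1,"delta_pos":[0,0,0.003],"angular":[3.8,3.3,0]}
  ]
}}

```text
time: 8.85
tool_pos: [465.5, 245.7, 90.9]
tool_rot: [3.117, -0.636, 2.279]
wrist_force: [-0.1, 0.3, -1.4]
grip_width: 0.452
```

```bash
for e in -70; do python3 go.py 475 227 78 -50 $e; done;python3 - <<'E'
from h import *
for n in("scene","top"): cv2.imwrite(f"pics/{n}6.png",cv2.resize(vision.read_camera(n)[:,:,::-1][(120 if n=="scene" else 160):300,100 if n=="top" else 340:300 if n=="top" else 540],None,fx=3,fy=3))
E
```

```text
TCP [457.2 248.2  98.5]
t 8.85 pos [465.5 245.7  90.9] q [-0.03  0.48  1.7   0.48  1.43 -0.91] F [-0.1  0.3 -1.4] w 0.452
dpos [-8.3  2.5  7.6]
rot [25.05 22.35  0.58]
tube az,el -49.4 -36.4 model err +/- [np.float64(0.0), np.float64(54.79)]

goal q [-0.15  0.8   1.51  0.71  1.86 -1.04] 0.0
```

View pics/scene6.png

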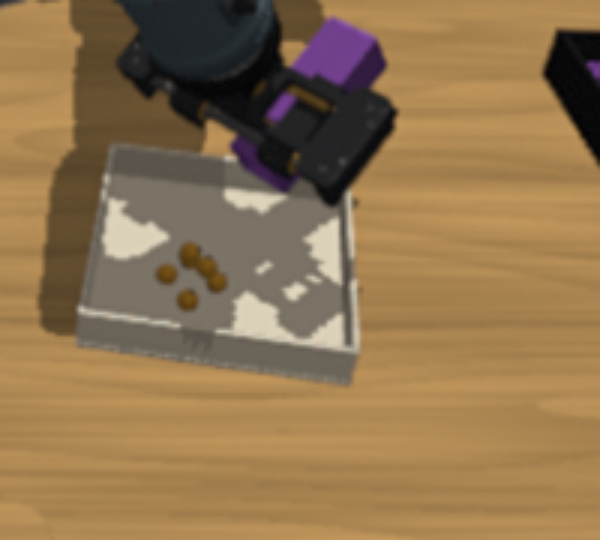

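View pics/top6.png

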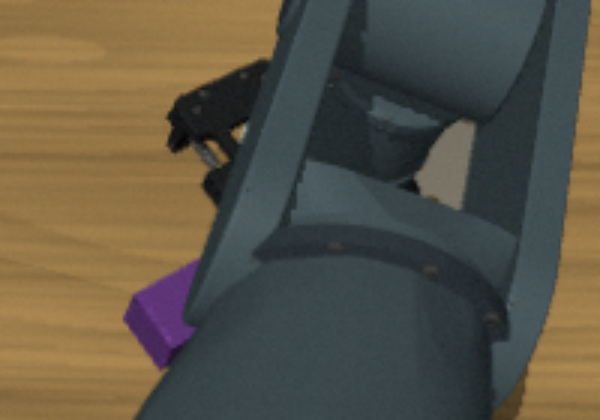

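The scene view shows five or six beads in the tray, near (190,270) in the crop. I'll finish tipping to -70°.

{"method": "carry_out", "body": {
  "rows": [
    {"grip":1,"delta_pos":[-0.001,0,0.003],"angular":[4.2,3.7,0]},
    {"grip":1,"delta_pos":[-0.001,0,0.003],"angular":[4.2,3.7,0]},
    {"grip":1,"delta_pos":[0,0,0.003],"angular":[4.2,3.7,0]},
    {"grip":1,"delta_pos":[0,0,0.003],"angular":[4.2,3.7,0]},
    {"grip":1,"delta_pos":[0,0,0.003],"angular":[4.2,3.7,0]},
    {"grip":1,"delta_pos":[0,0,0.003],"angular":[4.2,3.7,0]},
    {"grip":1,"delta_pos":[0,0,0],"angular":[0,0,0]},
    {"grip":1,"delta_pos":[0,0,0],"angular":[0,0,0]}
  ]
}}

```text
time: 9.75
tool_pos: [467.3, 244.0, 112.7]
tool_rot: [3.128, -1.207, 2.271]
wrist_force: [-0.3, 0.7, -0.5]
grip_width: 0.455
```

```bash
python3 go.py 493 207 160 -50 -75
```

```text
TCP [476.4 226.7 182.8]
t 9.75 pos [467.3 244.  112.7] q [-0.15  0.78  1.5   0.71  1.87 -1.02] F [-0.3  0.7 -0.5] w 0.455
dpos [  9.1 -17.2  70.1]
rot [4.32 3.94 0.62]
tube az,el -49.9 -69.2 model err +/- [np.float64(0.0), np.float64(81.58)]

goal q [-0.18  0.74  1.46  0.76  2.03 -0.96] 0.0
```

{"method": "carry_out", "body": {
  "rows": [
    {"grip":1,"delta_pos":[0.001,-0.003,0.012],"angular":[1,0.9,0]},
    {"grip":1,"delta_pos":[0.002,-0.004,0.016],"angular":[1,0.9,0]},
    {"grip":1,"delta_pos":[0.002,-0.004,0.016],"angular":[1,0.9,0]},
    {"grip":1,"delta_pos":[0.002,-0.003,0.014],"angular":[1,0.9,0]},
    {"grip":1,"delta_pos":[0.001,-0.002,0.008],"angular":[0,0,0]},
    {"grip":1,"delta_pos":[0,0,0],"angular":[0,0,0]},
    {"grip":1,"delta_pos":[0,0,0],"angular":[0,0,0]},
    {"grip":1,"delta_pos":[0,0,0],"angular":[0,0,0]}
  ]
}}

```text
time: 10.55
tool_pos: [475.5, 229.1, 189.1]
tool_rot: [3.116, -1.285, 2.289]
wrist_force: [0.4, -0.6, -0.2]
grip_width: 0.448
```

{"method": "carry_out", "body": {
  "rows": [
    {"grip":1,"delta_pos":[0,0,0],"angular":[0,0,0]},
    {"grip":1,"delta_pos":[0,0,0],"angular":[0,0,0]},
    {"grip":1,"delta_pos":[0,0,0],"angular":[0,0,0]},
    {"grip":1,"delta_pos":[0,0,0],"angular":[0,0,0]},
    {"grip":1,"delta_pos":[0,0,0],"angular":[0,0,0]},
    {"grip":1,"delta_pos":[0,0,0],"angular":[0,0,0]},
    {"grip":1,"delta_pos":[0,0,0],"angular":[0,0,0]},
    {"grip":1,"delta_pos":[0,0,0],"angular":[0,0,0]}
  ]
}}

```text
time: 11.35
tool_pos: [474.4, 229.6, 187.4]
tool_rot: [3.125, -1.287, 2.28]
wrist_force: [-0.1, 0.7, -1.4]
grip_width: 0.452
```

```bash
python3 go.py 493 207 160 -50 -75;python3 - <<'E'
from h import *
im={n:vision.read_camera(n)[:,:,::-1] for n in("scene","top","wrist")}
cv2.imwrite("pics/scene7.png",cv2.resize(im["scene"][110:270,330:500],None,fx=3.7,fy=3.7,interpolation=2))
cv2.imwrite("pics/top7.png",im["top"]);cv2.imwrite("pics/wrist7.png",im["wrist"]);cv2.imwrite("pics/scene7f.png",im["scene"])
E
```

```text
TCP [476.4 226.7 182.8]
t 11.35 pos [474.4 229.6 187.4] q [-0.18  0.71  1.48  0.76  2.02 -0.96] F [-0.1  0.7 -1.4] w 0.452
dpos [ 2.1 -2.8 -4.6]
rot [0.82 1.02 0.24]
tube az,el -49.3 -73.7 model err +/- [np.float64(0.0), np.float64(86.53)]

goal q [-0.18  0.74  1.46  0.76  2.03 -0.96] 0.0
```

View pics/scene7.png

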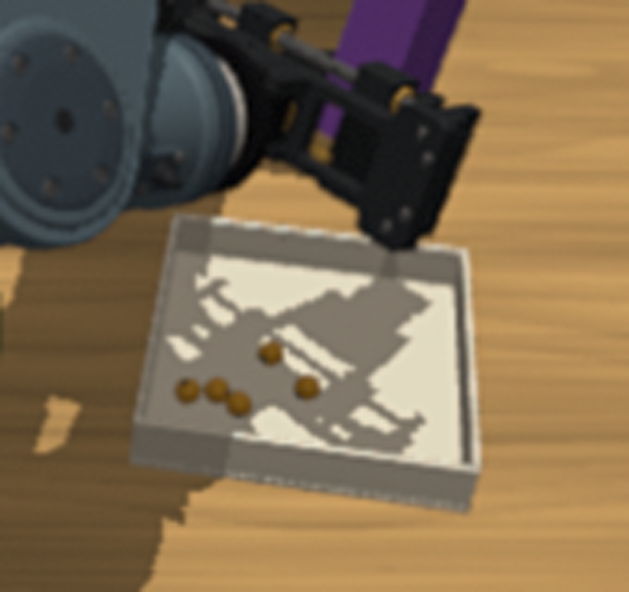

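View pics/scene7f.png

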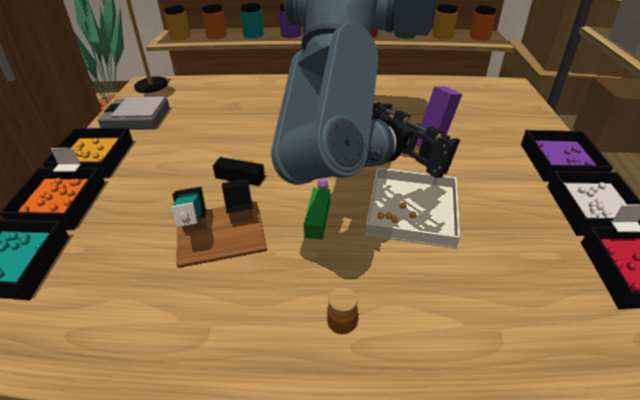

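View pics/wrist7.png

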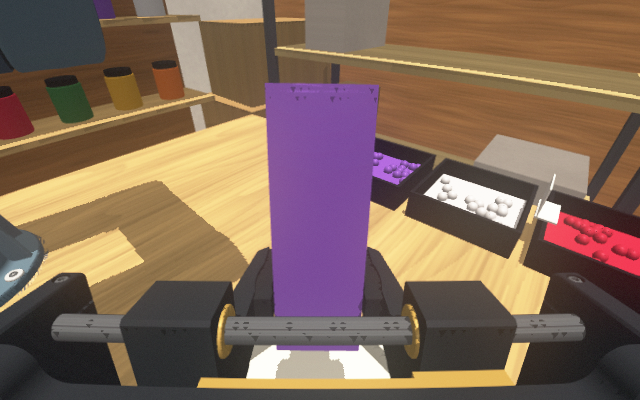

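Only five beads are clearly in the tray. A gold patch at about (320,148) in the crop, near the mouth, needs checking.

Run:
```python
from h import *
from ori import *
s=robot.observe(); R=Ro.from_euler('xyz',s["tool_rot"]).as_matrix(); g=s["tool_pos"]-19*R[:,2]
z=-R[:,0]; x=R[:,2]; y=R[:,1]
im=cv2.imread("pics/scene7f.png")
I=vision.camera_info("scene")
b=cv2.resize(im[90:190,380:480],None,fx=6,fy=6,interpolation=2); c=b.copy()
for a,e in((20,20),(20,-20),(-20,20),(-20,-20)):
  for l in(28.7,-91.3):
    u=proj("scene",g+l*z+a*x+e*y,I)[0]; print(l,a,e,u.round(1)); cv2.circle(c,tuple(int(v) for v in (u-[380,90])*6),4,(0,0,255),-1)
cv2.imwrite("pics/c8.png",c)
cv2.imwrite("pics/c8t.png",cv2.resize(cv2.imread("pics/top7.png")[160:320,130:330],None,fx=3.5,fy=3.5,interpolation=2))
```

```text
28.7 20 20 [438.6 150.3]
-91.3 20 20 [460.1  93.1]
28.7 20 -20 [423.3 141.8]
-91.3 20 -20 [443.2  85.7]
28.7 -20 20 [427.1 152.4]
-91.3 -20 20 [448.6  93.1]
28.7 -20 -20 [411.6 143.6]
-91.3 -20 -20 [431.4  85.6]
```

View pics/c8.png

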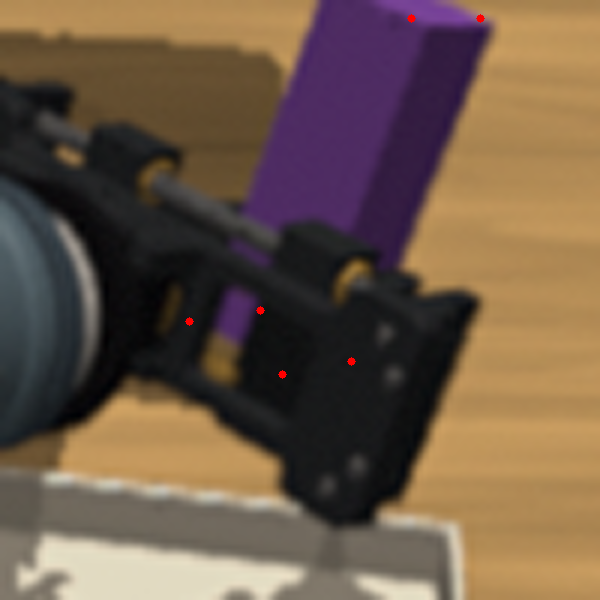

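View pics/c8t.png

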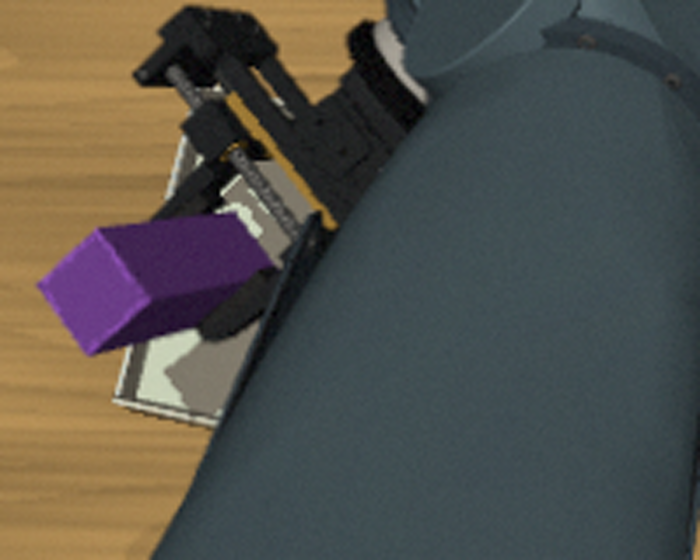

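The sixth bead is probably hidden behind the tray's front wall. I'll yaw the tube about its mouth, still over the tray, so that the arm clears the top camera's view.

```bash
for a in -70 -90 -110; do python3 go.py 493 205 165 $a -74|egrep "TCP|goal|dpos|rot"; done
```

```text
TCP [484.  229.6 187.4]
dpos [ 9.7  0.  -0.1]
rot [  0.12   0.37 -19.76]
goal q [-0.29  0.6   1.69  0.92  1.82 -0.9 ] 0.0
TCP [493.  231.2 187.4]
dpos [18.6  1.6 -0.1]
rot [  0.19   0.35 -39.76]
goal q [-0.38  0.46  1.93  1.11  1.61 -0.88] 0.0
TCP [502.  229.6 187.4]
dpos [27.6  0.  -0.1]
rot [  0.25   0.32 -59.76]
goal q [-0.43  0.31  2.16  1.34  1.4  -0.89] 0.0
```

{"method": "carry_out", "body": {
  "rows": [
    {"grip":1,"delta_pos":[0.003,0,0],"angular":[0,0,-6]},
    {"grip":1,"delta_pos":[0.004,0,0],"angular":[0,0,-8]},
    {"grip":1,"delta_pos":[0.004,0,0],"angular":[0,0,-8]},
    {"grip":1,"delta_pos":[0.004,0,0],"angular":[0,0,-8]},
    {"grip":1,"delta_pos":[0.004,0,0],"angular":[0,0,-8]},
    {"grip":1,"delta_pos":[0.004,0,0],"angular":[0,0,-8]},
    {"grip":1,"delta_pos":[0.004,0,0],"angular":[0,0,-8]},
    {"grip":1,"delta_pos":[0,0,0],"angular":[0,0,-4]}
  ]
}}

```text
time: 12.3
tool_pos: [505.7, 227.6, 187.3]
tool_rot: [3.117, -1.282, 1.235]
wrist_force: [-0.5, -0.7, -0.3]
grip_width: 0.45
```

```bash
python3 go.py 493 205 165 -110 -74;python3 - <<'E'
from h import *
im={n:vision.read_camera(n)[:,:,::-1] for n in("scene","top")}
cv2.imwrite("pics/scene9.png",im["scene"])
cv2.imwrite("pics/top9.png",im["top"]);cv2.imwrite("pics/top9c.png",cv2.resize(im["top"][160:320,130:330],None,fx=3.5,fy=3.5,interpolation=2))
E
```

```text
TCP [502.  229.6 187.4]
t 12.3 pos [505.7 227.6 187.3] q [-0.42  0.31  2.16  1.34  1.39 -0.89] F [-0.5 -0.7 -0.3] w 0.45
dpos [-3.7  2.   0. ]
rot [0.64 0.18 0.58]
tube az,el -109.2 -73.5 model err +/- [np.float64(0.0), np.float64(153.5)]

goal q [-0.43  0.31  2.16  1.34  1.4  -0.89] 0.0
```

View pics/top9c.png

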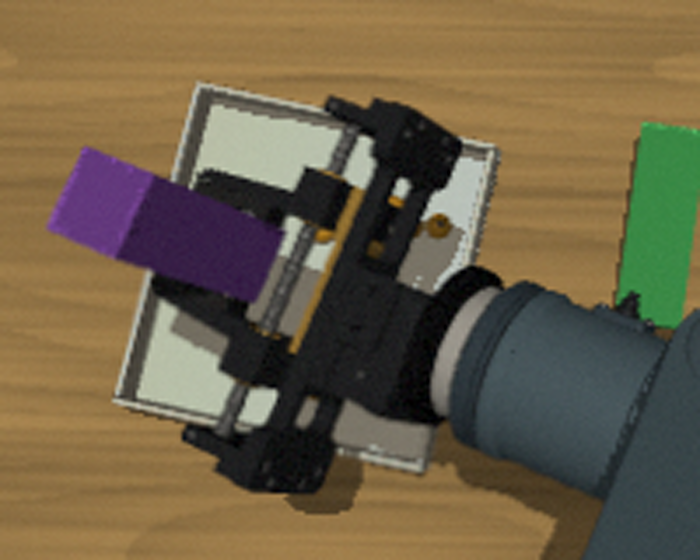

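View pics/scene9.png

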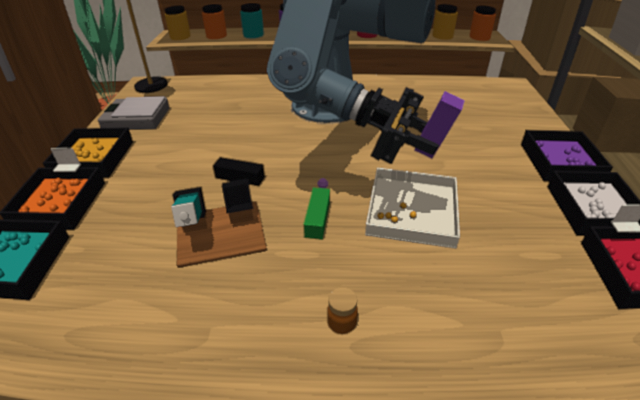

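Run:
```python
import cv2
im=cv2.imread("pics/scene9.png")
cv2.imwrite("pics/c9.png",cv2.resize(im[160:250,360:470],None,fx=7,fy=6.6,interpolation=2))
cv2.imwrite("pics/c9b.png",cv2.resize(im[80:170,340:480],None,fx=5.5,fy=5.5,interpolation=2))
```

```text
(no output)
```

View pics/c9.png

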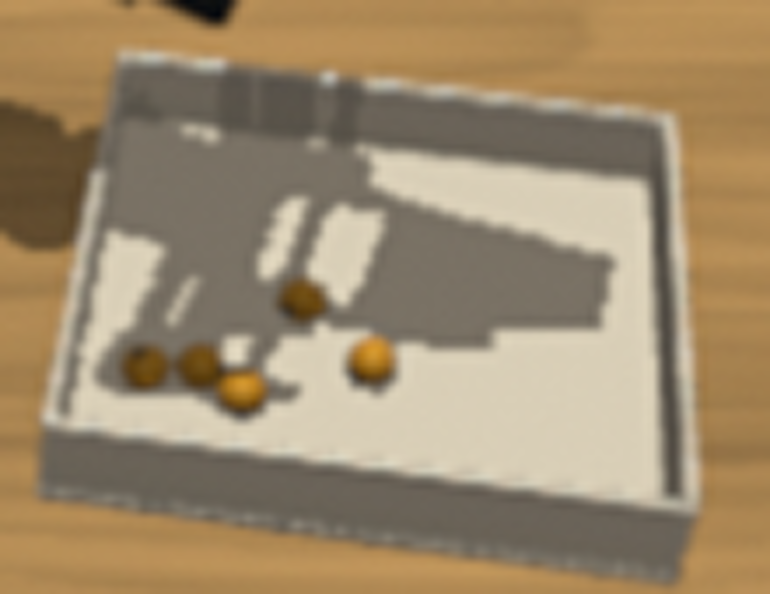

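View pics/c9b.png

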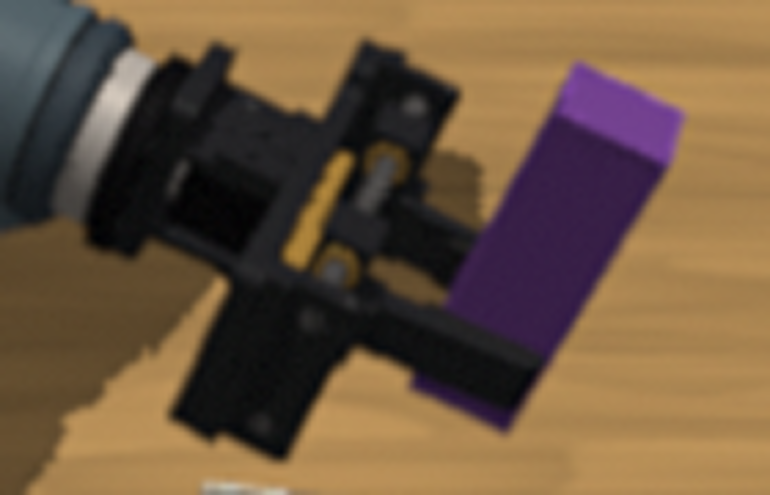

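Five beads are visible and the strip along the front wall is still hidden. I'll shift the tool back in x, with the mouth still over the tray, to expose it.

{"method": "carry_out", "body": {
  "rows": [
    {"grip":1,"delta_pos":[-0.015,0,0],"angular":[0,0,0]},
    {"grip":1,"delta_pos":[-0.02,0,0],"angular":[0,0,0]},
    {"grip":1,"delta_pos":[-0.015,0,0],"angular":[0,0,0]},
    {"grip":1,"delta_pos":[0,0,0],"angular":[0,0,0]},
    {"grip":1,"delta_pos":[0,0,0],"angular":[0,0,0]}
  ]
}}

```text
time: 12.9
tool_pos: [457.0, 226.7, 189.6]
tool_rot: [3.09, -1.282, 1.276]
wrist_force: [0.1, -0.2, -1.1]
grip_width: 0.449
```

```bash
python3 st.py
python3 - <<'E'
from h import *
im={n:vision.read_camera(n)[:,:,::-1] for n in("scene","top")}
cv2.imwrite("pics/scene10.png",im["scene"])
cv2.imwrite("pics/top10.png",im["top"]);cv2.imwrite("pics/top10c.png",cv2.resize(im["top"][160:320,130:330],None,fx=3.5,fy=3.5,interpolation=2))
E
```

```text
t 12.9 pos [457.  226.7 189.6] q [-0.49  0.22  2.27  1.29  1.42 -0.94] F [ 0.1 -0.2 -1.1] w 0.449
tube az,el -106.9 -73.4 model err +/- [np.float64(0.0), np.float64(147.68)]
```

View pics/top10c.png

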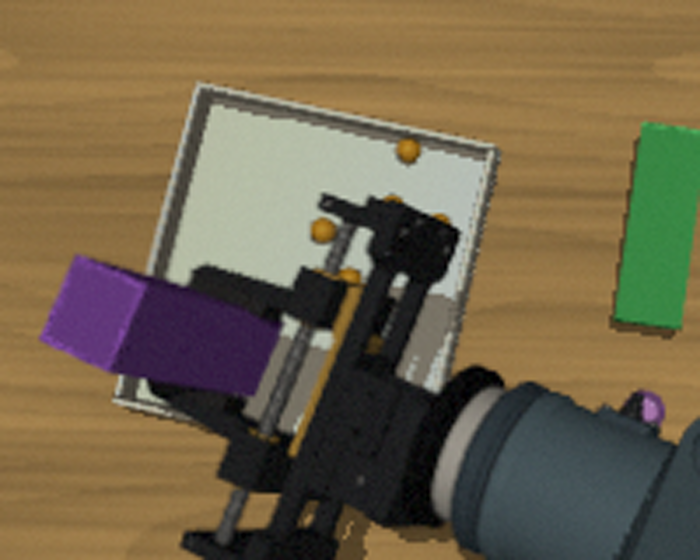

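View pics/top10.png

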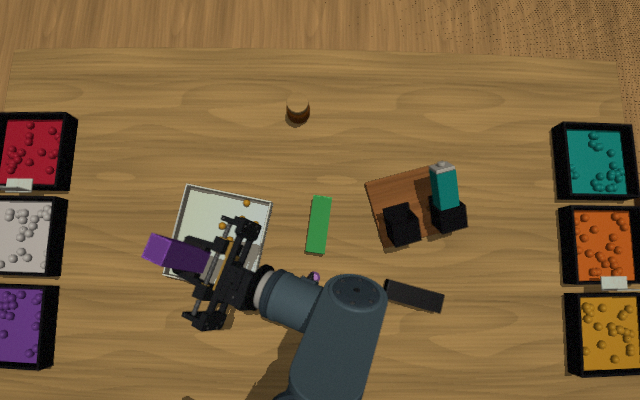

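Run:
```python
from h import *
tops=[(408,150),(440,222),(392,203),(322,230),(347,278)]
w=onz("top",[(u/3.5+130-.4,v/3.5+160-.4) for u,v in tops],12); print(w.round(0)); p=proj("scene",w); print("scene crop",((p-[360,160])*[7,6.6]).round(0))
sc=[(145,367),(199,366),(241,390),(302,300),(372,360)]
w=onz("scene",[(u/7+360-.4,v/6.6+160-.4) for u,v in sc],12); print(w.round(0))
```

```text
[[575. 148.  12.]
 [531. 127.  12.]
 [542. 157.  12.]
 [524. 200.  12.]
 [495. 183.  12.]]
scene crop [[220. 465.]
 [135. 367.]
 [236. 392.]
 [366. 356.]
 [300. 297.]]
[[529. 129.  12.]
 [528. 146.  12.]
 [540. 158.  12.]
 [495. 182.  12.]
 [525. 201.  12.]]
```

All six are accounted for: five in the scene view, and a sixth at (575,148) against the front wall, seen only from above. I'll recentre the mouth over the tray, let it settle, check and hand in.

{"method": "carry_out", "body": {
  "rows": [
    {"grip":1,"delta_pos":[0.015,0,0],"angular":[0,0,0]},
    {"grip":1,"delta_pos":[0.02,0,0],"angular":[0,0,0]},
    {"grip":1,"delta_pos":[0.01,0,0],"angular":[0,0,0]},
    {"grip":1,"delta_pos":[0,0,0],"angular":[0,0,0]},
    {"grip":1,"delta_pos":[0,0,0],"angular":[0,0,0]},
    {"grip":1,"delta_pos":[0,0,0],"angular":[0,0,0]}
  ]
}}

```text
time: 13.6
tool_pos: [504.9, 227.0, 189.3]
tool_rot: [3.088, -1.282, 1.281]
wrist_force: [-0.2, 0.6, -0.5]
grip_width: 0.451
```

```bash
python3 st.py
python3 - <<'E'
from h import *
from ori import *
s=robot.observe(); R=Ro.from_euler('xyz',s["tool_rot"]).as_matrix(); print("mouth",(s["tool_pos"]-19*R[:,2]-28.7*R[:,0]).round(0),s["joint_velocities"].round(3))
im=vision.read_camera("scene")[:,:,::-1]
cv2.imwrite("pics/scene11.png",im)
E
```

```text
t 13.6 pos [504.9 227.  189.3] q [-0.43  0.31  2.15  1.33  1.4  -0.9 ] F [-0.2  0.6 -0.5] w 0.451
tube az,el -106.6 -73.4 model err +/- [np.float64(0.0), np.float64(151.87)]
mouth [496. 202. 167.] [ 0.001  0.001  0.007 -0.005  0.003 -0.003]
```

View pics/scene11.png

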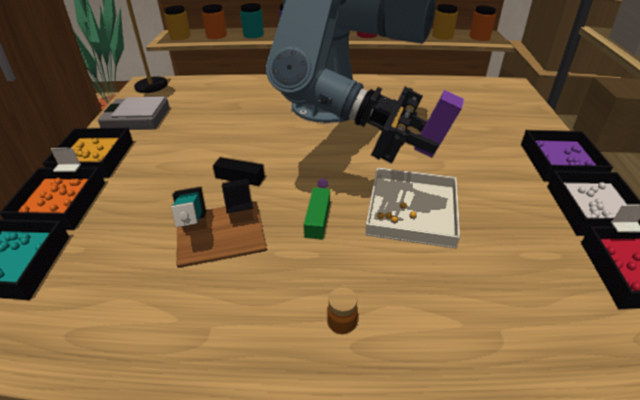

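The beads are at rest, the tube's mouth is centred over the tray at z = 167 mm, and the other objects are where they started.

```bash
python3 -c "
from plant import workorder
print(workorder.sign_off())"
```

```text
the job is handed in; nothing more can be done
None
```

I drew the violet tube out along its pocket and carried it level-mouthed at 30° to the tray. There I tipped it mouth-down, raised it clear, and handed the job in at about 13.7 s, within the 45 s limit.

- **Beads:** All six gold beads are in the tray. Five show in the scene view. The sixth lies against the front wall at about (575, 148) mm and could only be seen from above, so I swung the arm aside to find it.
- **Tube:** It is still gripped at about 40 mm opening. Its mouth is centred over the tray at about (496, 202, 167) mm, pointing 73° below level.
- **Other objects:** The turquoise tube, the jar and the lilac crystal look unmoved in the pictures.
- **Limits:** Wrist force readings between moves stayed within a few newtons. Joint 6 came within about 0.1 rad of its range at the grasp.

No final check failed. The first count after pouring found only five beads, and the top view settled it.

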